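# Open the key valve, fit the burner knob and keep it pressed

### The arm

A 6-joint arm with a two-finger parallel gripper is mounted at the origin on a cart in front of the work surface, level with it; the furniture and walls round the work are solid. World frame = base frame: x ahead of the robot, y to its left, z up, the work surface at z = 0. Lengths are in m, angles in rad, forces in N, time in s.
With the tool pointing down it reaches from about 0.325 to 0.775 m from the base axis. Payload 9.3 kg.
Tool frame: the origin (TCP) lies midway between the tips of the shut fingers; the grasp point (between the pads) lies 19 mm behind it; z points along the fingers, y is the line along which they close (so a half turn about z gives the same grasp; the last joint's range is limited). The gripper opens to 85 mm and grips with 20 to 120 N. Pads are 22 mm wide; open, the fingers measure 114 mm over their backs; the gripper's body (76 mm by 85 mm) begins 54 mm behind the grasp point. The pads swing forward as they close: fully open they stand 13 mm farther back than shut.
Start: joints at [-1.262, 0.259, 0.021, 1.334, 0, 1.418], TCP at [0.245, -0.492, 0.231] pointing down, gripper open.
Joint ranges: [-3.04, 3.04], [-0.91, 1.82], [-1.04, 1.36], [-1.92, 1.95], [-1.52, 1.45], [-3.14, 3.14]. Speed limits (rad/s): [2.22, 2.22, 2.79, 3.14, 3.14, 3.14].

### API

Orientations are given as a unit quaternion [w, x, y, z].
In Python, from plant import * gives the robot as it stands. The module is installed in compiled form; this text tells all that it offers.
- The arm moves only by the tool drive_tool, never from a script. Its argument "moves" is a list of rows, each a list of 7 numbers: the shift along the tool's x, y, z in cm, then the turn, a rotation vector about the tool's x, y, z in units of 6 degrees (1.0 is 6 degrees), then the opening in per cent of the stroke, from 0 (shut) to 100 (fully open). A call has 1 to 12 rows; each row is the pose to reach, as a shift and turn from the pose commanded when the call began, along the tool's axes at that moment; what a row does not reach only later rows make up. A row lasts 1/8 s, in which the tool goes at most 62.5 mm and 10.7 degrees, less where a joint would pass 70% of its speed; a pose out of reach is approached as far as the arm can. A call with a gripper value outside its range is refused whole. The fingers move at their own pace and stop on an object; "squeeze" is the grip in N (left out, the last holds). Time passes only in rows, so rows that repeat a pose let the fingers close. It gives the time, the measured TCP pose, the force, the opening and the grip force at its end, in the units of the state.
- get_state(): the state, without advancing time (a new reading comes with each control period).
- get_image(name): name is "side" or "top"; returns a dict with "image" (400x640x3 uint8, blue, green, red), "fx", "fy", "cx", "cy" (pixels), "T" (4x4, takes a point from camera to world coordinates). Camera axes: x right, y down, z forward; pixel columns grow to the right and rows downward; lengths in m; the calibration is good to about 2 mm. A picture is of the moment at which its call begins. There is no depth.
- close_job(): hands the job in; it is judged then, once.
Trained networks look in a picture, given as the dict that the camera call returned (one of the last four; its "shot" number tells which), for a name from the list of things; names that differ only in an ending like _2 or _b are one class to them, and where a whole thing is asked for, a point or a joint stands for the part that bears it (a point fixed in the world has none). Each returns a list of dicts, best first, with "confidence" (0 to 1); they miss things now and then, are a little off and sometimes report something else, mostly with a low value. They report only what shows in the picture. A call takes as long as a camera call. They do not tell look-alikes from the thing itself.
- silhouettes(label, picture): "pixels" (400x640 bool, what is visible of it) and "box" ([left, top, right, bottom] in pixels, round what is visible of it).
- pinpoint(label, picture): "xy" ([column, row] in pixels: a listed point, or the origin of a listed thing).
The state is a dict: "time_s": time; "qpos": joint angles; "qd": joint speeds; "tau": joint torques, N m; "tool_pos": TCP position; "orientation": TCP orientation; "contact_force": force on the tool from outside, world axes, zero at the start; "ft_torque": the same for the moment, N m; "opening": opening from 0.0 (shut) to 1.0 (fully open); "grasp_force": force on a finger pad.
Only numpy, scipy, OpenCV 4.12 (cv2) and the standard library are available. Lean on these libraries where they do the work, as an engineer would, in place of code of your own. Each camera call takes 0.05 s, during which the arm holds its last target. There are 200 camera calls.

### The job

Start up the table-top gas burner: take the red-headed key from its wooden stand, push it all the way into the slot of the burner's brass valve and turn it clockwise to its stop, where it stays in the valve. Then pick up the loose black control knob, turn it so that the flat in its bore matches the flat of the burner's steel shaft, push it fully onto the shaft, press knob and shaft down to the stop, and finish while still holding the knob pressed down with the fingers. Leave the other things on the worktop where they are.

Things in the scene. Friction and masses are not known exactly. Their poses are not given: they have to be found in the camera images.
- burner: Table-top gas burner, fixed: steel case 235 (x) x 240 (y) mm, top face 50 mm above the worktop, origin under its centre. Controls on top near the front (-x) edge: steel shaft at (-70, +62) mm, brass key valve at (-70, -62) mm of its frame. The pan support behind (round x = +55 mm) rises 30 mm above the case and begins 65 mm or more from either control.
- key: Loose key standing upright in its stand, blade down; 0.04 to 0.09 kg. Origin at the blade's foot, z up. Blade 14 (x) x 6 (y) x 16 mm long, its foot tapered over 5 mm; collar 19 mm across at z = 16 to 20; neck; red head 36 (x) x 10 (y) mm at z = 24 to 58: pinch it along y, across its 10 mm. A half turn about z makes no difference.
- key_stand: Dark wood block 64 x 50 x 24 mm high, fixed. Its slot, 20 mm deep with about 1.2 mm of play all round, holds the key's blade; the key's collar rests on its top. Origin under its centre.
- valve_slot (a point): Mouth of the slot in the round brass valve plug, which is 37 mm across and stands 20 mm above the burner's case. Slot 15.6 mm long along this point's x, 7.6 mm wide along y, 17 mm deep; the frame turns with the plug. When the key is fully in, its collar rests on the plug and its origin is 16 mm below this point.
- plug (a joint): Turn of the valve plug in rad: starts between 0 and 0.2, grows CLOCKWISE seen from above, to the stop at 1.25 (open). Light friction (0.06 Nm); it stays where it is left. The key has about 0.12 rad of play in the slot.
- knob: Loose black control knob standing on its skirt; 0.04 to 0.09 kg. Origin at the centre of its underside, z up. Round skirt 42 mm across, 18 mm high; above it a finger bar 40 (x) x 12 (y) mm, up to z = 43: pinch it along y, across its 12 mm. A white line on the bar marks its +x end; the flat of the bore underneath is on that +x side.
- knob_bore (a point): Roof of the knob's D-shaped bore, on its axis, 14 mm above the underside; axes as the knob's. Bore 13.8 mm across, its flat 3.9 mm from the axis towards +x: 0.9 mm of play all round, about 0.17 rad in turn.
- shaft_tip (a point): Centre of the top of the upright steel D-shaft, 22 mm above the case when not pressed. 12 mm across, with a flat 3 mm from the axis on this point's +x side, marked by a white line beside it; the last 4 mm taper. It is stiff to turn (0.4 Nm), so turn the knob to it: knob's +x along this +x. When the knob is fully on, the roof of its bore rests on this point.
- shaft (a joint): How far the shaft is pressed down, in m: 0 at rest, stop at 0.006. Spring: starts to give at 4.2 N, 8.4 N at the stop, springs back when let go.
- tonic_can: Bystander: drinks can, 53 mm across, 134 mm high; origin under its centre. It stands at the left; beyond it a wall cabinet hangs over the worktop (x > 0.45 m, y > 0.23 m) from z = 0.5 m upward: keep the arm's elbow and wrist out of it when swinging round from the left.
- tumbler: Bystander: glass tumbler, 79 mm across, 90 mm high; origin under its centre.
- matchbox: Bystander: dark blue matchbox 54 x 37 x 16 mm; origin under its centre.
- espresso_cup: Bystander: small patterned cup, 62 mm across, 86 mm with its handle, 50 mm high; origin underneath.
- spice_a: Bystander: spice jar with a red cap, 45 mm across, 106 mm high; origin under its centre. Along the back (x > 0.70 m) stand further fixed bottles, glasses and jars, up to 0.33 m high.
- corkscrew: Bystander: folding corkscrew lying flat, 110 mm long, 12 mm high; origin underneath.
Things that resemble listed ones, but are neither listed nor needed, are in the scene too. Several things have the shape of the knob; the one meant has the colours described above.

How it is judged:
On the way, in this order (a step that is already met when the one before it is completed fails the run):
1. the key is pushed all the way into the valve slot (horizontal distance between key and valve_slot below 0.003 m and z of key in the frame of valve_slot below -0.0135 m and angle between key's own z axis and vertical below 0.15 rad), for 0.1 s.
2. the key, in the slot, has turned the valve clockwise to its stop (all of step 1 and value of joint plug above 1.1 rad), for 0.2 s.
3. the knob is fully on the shaft, flat to flat (horizontal distance between knob_bore and shaft_tip below 0.003 m and z of knob_bore in the frame of shaft_tip below 0.002 m and angle between the x axis of knob_bore and the x axis of shaft_tip, either way round below 0.26 rad and angle between knob's own z axis and vertical below 0.12 rad), for 0.1 s.
At the end, for the whole second after the job is handed in: Key fully in the valve (within 2.5 mm of full depth) and valve turned beyond 1.1 of 1.25 rad; knob fully on the shaft (within 2 mm), upright, flat to flat; shaft pressed in more than 4.5 of its 6 mm, with the fingers still on the knob (over 2 N) (all of step 2 and all of step 3 and value of joint shaft above 0.0045 m and contact force between knob and the fingers above 2 N); the arm keeps its last pose, push and grip.
It fails at once if the can or the tumbler pushed more than 3 cm or knocked over (distance of any of tonic_can, tumbler from where it was at the start of the episode above 0.03 m or angle between any of tonic_can, tumbler's own z axis and vertical above 0.5 rad).
It fails at once if the matchbox or the corkscrew pushed more than 3 cm or knocked over (distance of any of matchbox, corkscrew from where it was at the start of the episode above 0.03 m or angle between any of matchbox, corkscrew's own z axis and vertical above 0.5 rad).
It fails at once if the cup or the spice jar pushed more than 3 cm or knocked over (distance of any of espresso_cup, spice_a from where it was at the start of the episode above 0.03 m or angle between any of espresso_cup, spice_a's own z axis and vertical above 0.5 rad).
It also fails if it takes over 54 s, if anything falls off the work surface, if the arm or the gripper's body presses on something with over 40 N, if the wrist force passes 120 N, or if a joint passes its speed limit or range.

## Working session

There is one attempt and no reset: what is moved stays moved. The work goes in short steps, Python scripts to look and compute and a tool call to move; the robot and the scene stay as the last step left them, time stands still between calls to the robot, and variables do not carry over. Pictures are saved under pics/ and viewed, at most 12 in all, crops included, and the job is handed in when it is done.

Besides the shell and the picture viewer there is one more tool, called by a JSON object that holds its "api" and its "payload", one argument or row to a line. drive_tool: Moves the arm, as the interface text tells. Its arguments: {"type":"object","properties":{"moves":{"type":"array","items":{"type":"array","items":{"type":"number"}}},"squeeze":{"type":"number"}},"required":["moves"]}

```bash
mkdir -p pics; cat > h.py <<'E'
from plant import *
import numpy as np, cv2
def ray(p,uv):
    d=np.array([(uv[0]-p["cx"])/p["fx"],(uv[1]-p["cy"])/p["fy"],1.]);T=np.array(p["T"]);return T[:3,3],T[:3,:3]@d
def onz(p,uv,z):
    o,d=ray(p,uv);return o+d*(z-o[2])/d[2]
def proj(p,X):
    T=np.array(p["T"]);c=T[:3,:3].T@(np.array(X)-T[:3,3]);return np.array([p["fx"]*c[0]/c[2]+p["cx"],p["fy"]*c[1]/c[2]+p["cy"]])
E
python3 - <<'E'
from h import *
for n in("top","side"):
    p=get_image(n);cv2.imwrite(f"pics/{n}0.png",p["image"])
    print(n,np.round(p["T"],3).tolist(),p["fx"])
    for l,z in(("burner",0),("key",0.004),("key_stand",0),("valve_slot",.07),("knob",0),("shaft_tip",.072),("tonic_can",0),("tumbler",0),("matchbox",0),("espresso_cup",0),("spice_a",0),("corkscrew",0)):
        print(l,[(round(r["confidence"],2),np.round(r["xy"]).tolist(),np.round(onz(p,r["xy"],z)[:2],4).tolist()) for r in pinpoint(l,p)[:5]])
print(get_state())
E
```

```text
top [[-0.005, -0.99, 0.143, 0.299], [-1.0, 0.005, -0.003, -0.073], [0.002, -0.143, -0.99, 1.434], [0.0, 0.0, 0.0, 1.0]] 433.1213373143797
burner [(0.74, [331.0, 197.0], [0.5237, -0.1206])]
key [(0.62, [416.0, 214.0], [0.4649, -0.4029])]
key_stand [(0.77, [412.0, 215.0], [0.4617, -0.3907])]
valve_slot [(0.67, [350.0, 217.0], [0.4487, -0.1766])]
knob [(0.7, [244.0, 247.0], [0.3603, 0.1664]), (0.59, [271.0, 221.0], [0.4463, 0.0793]), (0.48, [248.0, 220.0], [0.447, 0.1561]), (0.48, [191.0, 214.0], [0.4694, 0.3455])]
shaft_tip []
tonic_can [(0.93, [195.0, 254.0], [0.3366, 0.3285])]
tumbler []
matchbox [(0.54, [253.0, 193.0], [0.541, 0.141])]
espresso_cup [(0.55, [398.0, 167.0], [0.6269, -0.3482])]
spice_a [(0.26, [385.0, 261.0], [0.3119, -0.2949])]
corkscrew [(0.81, [384.0, 258.0], [0.321, -0.2942]), (0.34, [415.0, 215.0], [0.462, -0.4001])]
side [[-0.921, -0.336, 0.196, 0.198], [-0.389, 0.805, -0.449, 0.594], [-0.007, -0.49, -0.872, 1.352], [0.0, 0.0, 0.0, 1.0]] 505.2279040155297
burner [(0.77, [314.0, 198.0], [0.5185, -0.1159]), (0.26, [298.0, 286.0], [0.4498, 0.1655])]
key [(0.63, [364
[... 759 characters left out ...]
4])]
{'time_s': 1.3, 'qpos': array([-1.26159422e+00,  2.58623766e-01,  2.15038932e-02,  1.33370298e+00,
        2.50028878e-05,  1.41817698e+00]), 'qd': array([ 0.00095093, -0.00225353,  0.00084548, -0.00013444, -0.00237322,
        0.00081767]), 'tau': array([-2.05345277e-04, -5.55384886e+01,  3.44718504e+01,  2.08553996e-03,
       -2.12812674e-04,  4.91808066e-06]), 'tool_pos': array([ 0.245062  , -0.49238788,  0.23126734]), 'orientation': array([-1.41993100e-05,  9.73458366e-01,  2.28864172e-01,  1.14258955e-05]), 'contact_force': array([-0.68281576,  0.41048825, -0.40710426]), 'ft_torque': array([-0.03250928, -0.00193497, -0.02400099]), 'grasp_force': 0.0, 'opening': 0.9973164324274804}
```

View pics/top0.png

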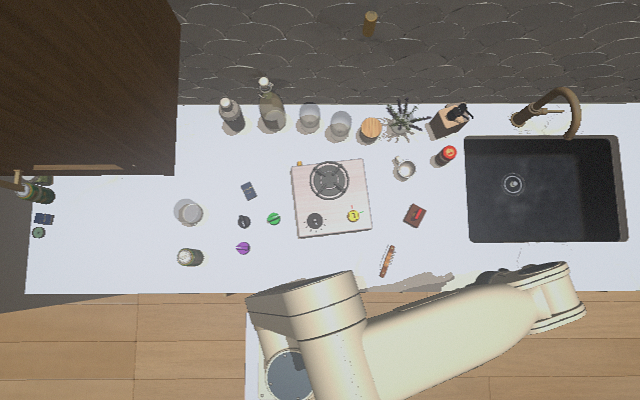

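View pics/side0.png

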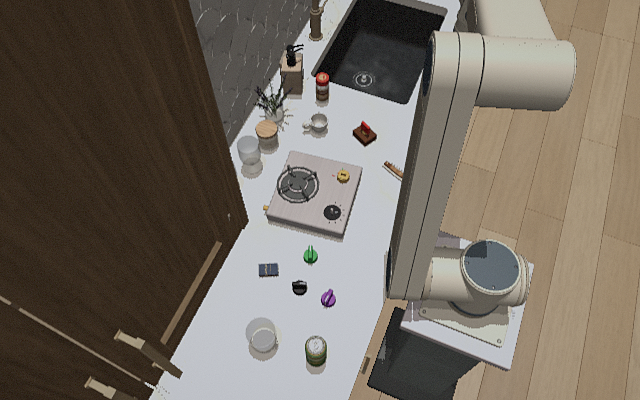

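The top view shows the key and stand at about (414,215), the valve at (353,216), the shaft at (315,220) and the black knob at (244,221). The green and purple knobs are look-alikes. Next I'll enlarge these spots to read the angles.

```bash
python3 - <<'E'
from h import *
P={n:get_image(n) for n in("top","side")}
t=P["top"]["image"];s=P["side"]["image"]
def c(im,u,v,h=20): return cv2.resize(im[v-h:v+h,u-h:u+h],(260,260),interpolation=cv2.INTER_CUBIC)
a=np.hstack([c(t,414,215),c(t,335,217,32),c(t,244,221)]);b=np.hstack([c(s,365,134),c(s,338,193,32),c(s,299,287)])
cv2.imwrite("pics/crops.png",np.vstack([a,b]))
# burner corners via silhouette minarea rect on top face z=.05; key head red
for n,p in P.items():
    m=silhouettes("burner",p)[0]["pixels"].astype(np.uint8)
    q=np.array([onz(p,uv,.05)[:2] for uv in np.argwhere(m)[:,::-1]],np.float32)
    print(n,"burner",cv2.minAreaRect(q))
    for l,z in(("key_stand",.024),):
        m=silhouettes(l,p)[0]["pixels"];q=np.array([onz(p,uv,z)[:2] for uv in np.argwhere(m)[:,::-1]],np.float32);print(l,cv2.minAreaRect(q))
    im=p["image"].astype(int);red=(im[...,2]>120)&(im[...,1]<70)&(im[...,0]<80)
    y0,x0=(215,414) if n=="top" else (134,365)
    k=np.argwhere(red)[:,::-1];k=k[np.abs(k-[x0,y0]).max(1)<18]
    q=np.array([onz(p,uv,.058)[:2] for uv in k],np.float32);print("head",len(k),cv2.minAreaRect(q),k.mean(0),onz(p,k.mean(0),.045))
E
```

```text
top burner ((0.521286129951477, -0.11898697912693024), (0.2535490095615387, 0.2399141937494278), 6.7051239013671875)
key_stand ((0.4590081572532654, -0.3928818702697754), (0.05371510982513428, 0.0683479756116867), 61.68412780761719)Traceback (most recent call last):
  File "<stdin>", line 17, in <module>
cv2.error: OpenCV(4.12.0) /io/opencv/modules/imgproc/src/convhull.cpp:143: error: (-215:Assertion failed) total >= 0 && (depth == CV_32F || depth == CV_32S) in function 'convexHull'
```

View pics/crops.png

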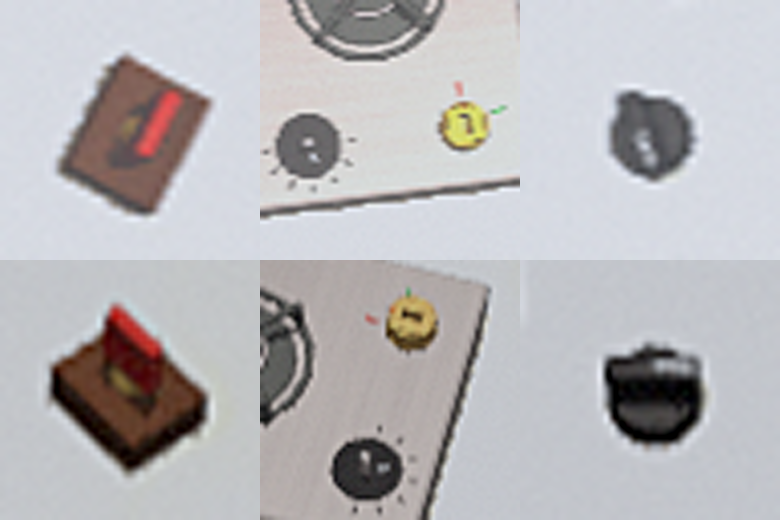

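The crops put the key at about -28° and the burner yaw at about +6.7°. The black knob's white end faces the lower middle of its top crop. I need finer views of the valve slot, the shaft mark and the knob.

```bash
python3 - <<'E'
from h import *
P={n:get_image(n) for n in("top","side")}
t=P["top"]["image"];s=P["side"]["image"]
def c(im,u,v,h=10): return cv2.resize(im[v-h:v+h,u-h:u+h],(260,260),interpolation=cv2.INTER_CUBIC)
a=np.hstack([c(t,354,216),c(t,316,221),c(t,244,221)]);b=np.hstack([c(s,343,176),c(s,332,212),c(s,299,287)])
cv2.imwrite("pics/crops2.png",np.vstack([a,b]))
def tri(ua,ub):
    A=[];B=[]
    for p,uv in((P["top"],ua),(P["side"],ub)):
        o,d=ray(p,uv);d/=np.linalg.norm(d);M=np.eye(3)-np.outer(d,d);A.append(M);B.append(M@o)
    X=np.linalg.lstsq(np.vstack(A),np.hstack(B),rcond=None)[0];return X,[np.round(proj(P["top"],X)-ua,2),np.round(proj(P["side"],X)-ub,2)]
def cen(im,f,u,v,r):
    k=np.argwhere(f(im.astype(int)))[:,::-1];k=k[np.hypot(*(k-[u,v]).T)<r];return k.mean(0),k
red=lambda i:(i[...,2]-i[...,1]>70)&(i[...,2]>90)
yel=lambda i:(i[...,2]-i[...,0]>55)
dark=lambda i:i.max(-1)<120
for l,f,a,b,z in(("key",red,(416,212,13),(365,132,13),.041),("valve",yel,(353,216,8),(343,175,9),.062),("disc",dark,(315,221,8),(332,212,11),.052),("knob",dark,(244,221,9),(299,287,10),.015)):
    ca,ka=cen(t,f,*a);cb,kb=cen(s,f,*b);print(l,len(ka),len(kb),ca,cb,tri(ca,cb),onz(P["top"],ca,z)[:2],onz(P["side"],cb,z)[:2])
    if l=="key":
        for p,k in((P["top"],ka),(P["side"],kb)):
            q=np.array([onz(p,uv,.058)[:2] for uv in k],np.float32);print(cv2.minAreaRect(q))
for n,p in P.items():
    for l,z in(("valve_slot",.07),("knob_bore",.014),("shaft_tip",.072)):
        print(n,l,[(round(r["confidence"],2),r["xy"],np.round(onz(p,r["xy"],z)[:2],4)) for r in pinpoint(l,p)[:4]])
B=np.array([.5212,-.119]);a=np.radians(6.75);R=np.array([[np.cos(a),-np.sin(a)],[np.sin(a),np.cos(a)]])
for y in(.062,-.062):print(B+R@[-.07,y])
E
```

```text
key 30 28 [418.  213.5] [365.28571429 124.71428571] (array([ 0.45981301, -0.39605954,  0.05961324]), [array([0.05, 0.26]), array([-0.26, -0.06])]) [ 0.4628384  -0.40032076] [ 0.46272693 -0.41040695]
((0.46086567640304565, -0.3963377773761749), (0.007082302588969469, 0.03506811335682869), 61.80313491821289)
((0.45967546105384827, -0.3973817825317383), (0.007714599370956421, 0.035435691475868225), 59.534915924072266)
valve 97 97 [352.91752577 215.28865979] [342.6185567  175.06185567] (array([ 0.45531657, -0.18742321,  0.06388211]), [array([0.01, 0.04]), array([-0.04, -0.01])]) [ 0.45565974 -0.18756106] [ 0.45556271 -0.18857865]
disc 162 206 [314.5        220.77777778] [331.88834951 212.2184466 ] (array([ 0.44011289, -0.06493569,  0.04822734]), [array([-0.  , -0.01]), array([0.01, 0.  ])]) [ 0.43970987 -0.06495973] [ 0.43943187 -0.06302586]
knob 109 173 [243.53211009 221.23853211] [298.87861272 287.60693642] (array([0.44383702, 0.17038501, 0.00439638]), [array([0.02, 0.1 ]), array([-0.12, -0.03])]) [0.44310438 0.16864661] [0.44155919 0.17367801]
top valve_slot [(0.64, [326.2, 199.0], array([ 0.5074, -0.1026])), (0.45, [350.6, 213.4], array([ 0.4608, -0.1796])), (0.25, [241.3, 219.9], array([0.4418, 0.1664]))]
top knob_bore [(0.66, [241.5, 247.9], array([0.3559, 0.1738])), (0.54, [272.4, 217.6], array([0.4548, 0.074 ])), (0.47, [244.2, 222.2], array([0.44  , 0.1666]))]
top shaft_tip []
side valve_slot [(0.46, [345.9, 175.3], array([ 0.4446, -0.1867]))]
side knob_bore [(0.71, [331.0, 299.3], array([0.3468, 0.1701])), (0.52, [298.9, 283.1], array([0.447 , 0.1613])), (0.46, [310.5, 256.5], array([0.4489, 0.075 ]))]
side shaft_tip [(0.57, [330.7, 208.1], array([ 0.444 , -0.0641]))]
[ 0.44439789 -0.06565737]
[ 0.45897253 -0.18879786]
```

View pics/crops2.png

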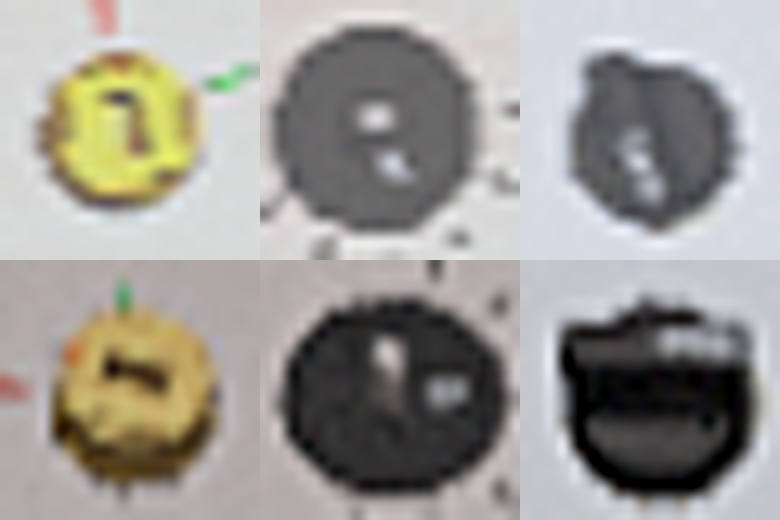

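The slot runs almost along the burner's x axis, towards the red tick. The white mark by the shaft and the knob's white end both point roughly to -x,-y. I'll turn these pixels into world coordinates.

```bash
python3 - <<'E'
from h import *
P={n:get_image(n) for n in("top","side")}
O={"top":{"v":(344,206,0,0),"s":(306,211,260,0),"k":(234,211,520,0)},"side":{"v":(333,166,0,260),"s":(322,202,260,260),"k":(289,277,520,260)}}
def w(n,o,x,y,z):
    a=O[n][o];return onz(P[n],((x-a[2])/13-.5+a[0],(y-a[3])/13-.5+a[1]),z)[:2]
def ang(a,b):d=b-a;return round(np.degrees(np.arctan2(d[1],d[0])),1),np.round(np.hypot(*d),4)
print("valve",w("top","v",127,128,.07),w("side","v",135,380,.07))
print("slot",ang(w("side","v",165,382,.07),w("side","v",105,367,.07)),ang(w("top","v",141,150,.068),w("top","v",127,100,.068)),"mid",(w("side","v",165,382,.07)+w("side","v",105,367,.07))/2)
print("red/green tick top",ang(w("top","v",123,128,.07),w("top","v",103,15,.05)),ang(w("top","v",127,128,.07),w("top","v",230,80,.05)))
print("shaft disc",w("top","s",375,128,.053),w("side","s",396,396,.053),"tip",w("top","s",376,117,.072),w("side","s",385,348,.072))
print("mark",ang(w("top","s",375,128,.053),w("top","s",395,165,.053)),ang(w("side","s",396,396,.053),w("side","s",447,391,.053)))
print("mark tip",ang(w("top","s",376,117,.072),w("top","s",395,165,.053)),ang(w("side","s",385,348,.072),w("side","s",447,391,.053)))
print("knob",w("top","k",655,147,.010),w("side","k",660,420,.010),"bar",ang(w("side","k",568,335,.043),w("side","k",748,335,.043)),"line",ang(w("top","k",630,137,.043),w("top","k",652,195,.043)),ang(w("top","k",608,70,.043),w("top","k",652,195,.043)), "barmid",(w("side","k",568,335,.043)+w("side","k",748,335,.043))/2,(w("top","k",608,62,.043)+w("top","k",652,200,.043))/2)
E
```

```text
valve [ 0.45455998 -0.18800249] [ 0.45365782 -0.18512639]
slot (np.float64(6.0), np.float64(0.0144)) (np.float64(14.6), np.float64(0.0127)) mid [ 0.45421386 -0.18652744]
red/green tick top (np.float64(5.3), np.float64(0.0306)) (np.float64(-62.8), np.float64(0.0308))
shaft disc [ 0.44099915 -0.06447806] [ 0.43936888 -0.06339167] tip [ 0.44173561 -0.06484297] [ 0.44264126 -0.06405621]
mark (np.float64(-152.0), np.float64(0.0104)) (np.float64(-151.0), np.float64(0.0115))
mark tip (np.float64(-155.5), np.float64(0.0109)) (np.float64(-159.8), np.float64(0.0142))
knob [0.44171883 0.16829711] [0.44004867 0.1748876 ] bar (np.float64(-157.3), np.float64(0.0378)) line (np.float64(-158.4), np.float64(0.0155)) (np.float64(-159.7), np.float64(0.0333)) barmid [0.44205544 0.16825838] [0.4424671  0.16900198]
```

```bash
cat >> h.py <<'E'
from scipy.spatial.transform import Rotation as Ro
def cur():
    s=get_state();q=s["orientation"];return s,s["tool_pos"],Ro.from_quat([q[1],q[2],q[3],q[0]])
def go(x,y,z,a):
    s,p,R=cur();a=np.radians(a);T=Ro.from_matrix(np.array([[np.cos(a),np.sin(a),0],[np.sin(a),-np.cos(a),0],[0,0,-1]]))
    print("t",round(s["time_s"],2),"pos",np.round(p,4),"ax",round(np.degrees(np.arctan2(R.as_matrix()[1,0],R.as_matrix()[0,0])),1),"F",np.round(s["contact_force"],1),"op",round(s["opening"],3),"g",round(s["grasp_force"],1))
    print("shift",np.round(R.inv().apply(np.array([x,y,z])-p)*100,2),"turn",np.round(np.degrees((R.inv()*T).as_rotvec())/6,2))
E
python3 -c "
from h import *
go(.460,-.3965,.12,151)"
```

```text
t 2.0 pos [ 0.2451 -0.4924  0.2313] ax 26.5 F [-0.5  0.4  0.7] op 0.997 g 0.0
shift [23.51  0.99 11.13] turn [  0.     0.   -20.76]
```

{"api": "drive_tool", "payload": {
  "moves": [
    [12,0.5,5,0,0,-1.7,50],
    [23.5,1,10,0,0,-3.4,50],
    [23.5,1,11.1,0,0,-20.76,50],
    [23.5,1,11.1,0,0,-20.76,50],
    [23.5,1,11.1,0,0,-20.76,50],
    [23.5,1,11.1,0,0,-20.76,50],
    [23.5,1,11.1,0,0,-20.76,50],
    [23.5,1,11.1,0,0,-20.76,50],
    [23.5,1,11.1,0,0,-20.76,50],
    [23.5,1,11.1,0,0,-20.76,50],
    [23.5,1,11.1,0,0,-20.76,50],
    [23.5,1,11.1,0,0,-20.76,50]
  ],
  "squeeze": 30
}}

```text
time_s: 3.5
tool_pos: [0.4599, -0.3966, 0.1202]
orientation: [-0.0, 0.248, 0.969, 0.0]
contact_force: [0.1, 0.6, -0.3]
opening: 0.497
grasp_force: 0.0
```

```bash
python3 -c "
from h import *
go(.460,-.3965,.030,151)
p=get_image('side');cv2.imwrite('pics/g1.png',cv2.resize(p['image'][80:180,310:430],(720,600),interpolation=cv2.INTER_CUBIC))"
```

```text
t 3.5 pos [ 0.4599 -0.3966  0.1202] ax 151.3 F [ 0.1  0.6 -0.3] op 0.497 g 0.0
shift [-0.    0.01  9.02] turn [ 0.   -0.    0.05]
```

View pics/g1.png

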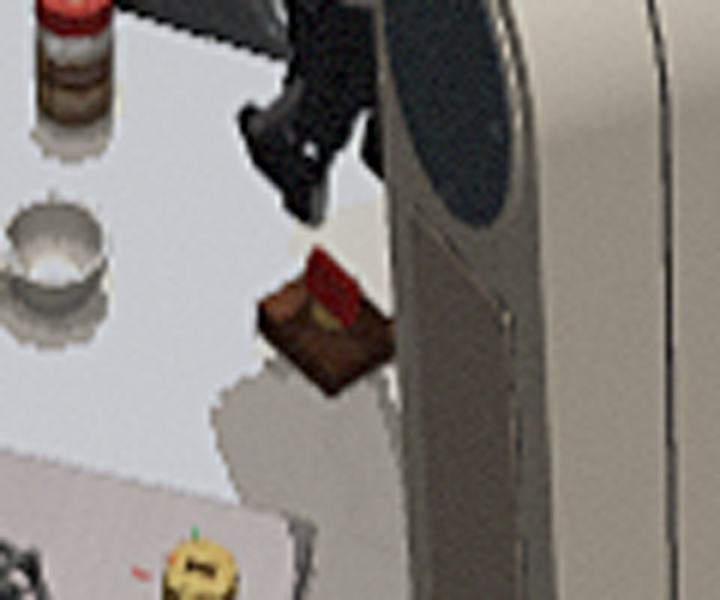

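The open finger sits just above and to the left of the key head at (330,285), which fits a straddle along its y axis. Now I descend and grip.

{"api": "drive_tool", "payload": {
  "moves": [
    [0,0,4.5,0,0,0,50],
    [0,0,9.0,0,0,0,50],
    [0,0,9.0,0,0,0,50],
    [0,0,9.0,0,0,0,8],
    [0,0,9.0,0,0,0,4],
    [0,0,9.0,0,0,0,0],
    [0,0,9.0,0,0,0,0],
    [0,0,9.0,0,0,0,0]
  ],
  "squeeze": 20
}}

```text
time_s: 4.55
tool_pos: [0.4608, -0.3975, 0.0323]
orientation: [0.002, 0.25, 0.968, -0.001]
contact_force: [0.0, 0.1, 6.2]
opening: 0.109
grasp_force: 25.8
```

{"api": "drive_tool", "payload": {
  "moves": [
    [0,0,-3,0,0,0,0],
    [0,0,-6,0,0,0,0],
    [0,0,-9,0,0,0,0],
    [0,0,-11,0,0,0,0]
  ],
  "squeeze": 40
}}

```text
time_s: 5.05
tool_pos: [0.4602, -0.397, 0.1428]
orientation: [0.001, 0.25, 0.968, -0.001]
contact_force: [-0.4, 0.3, 0.3]
opening: 0.113
grasp_force: 40.8
```

```bash
python3 -c "
from h import *
go(.4545,-.187,.14,186)"
```

```text
t 5.05 pos [ 0.4602 -0.397   0.1428] ax 151.0 F [-0.4  0.3  0.3] op 0.113 g 40.8
shift [10.68 18.09  0.24] turn [-0.02  0.02 -5.83]
```

{"api": "drive_tool", "payload": {
  "moves": [
    [2.7,4.5,0,0,0,-1.5,0],
    [5.3,9,0,0,0,-3,0],
    [8,13.6,0.1,0,0,-4.5,0],
    [10.7,18.1,0.2,0,0,-5.8,0],
    [10.7,18.1,0.2,0,0,-5.8,0],
    [10.7,18.1,0.2,0,0,-5.8,0]
  ]
}}

```text
time_s: 5.8
tool_pos: [0.4545, -0.1868, 0.1392]
orientation: [0.001, -0.051, 0.999, -0.001]
contact_force: [1.3, -1.3, -0.4]
opening: 0.11
grasp_force: 40.9
```

```bash
python3 - <<'E'
from h import *
go(.4545,-.187,.105,186)
p=get_image('side');q=get_image('top')
cv2.imwrite('pics/g2.png',np.hstack([cv2.resize(p['image'][140:200,310:370],(400,400),interpolation=cv2.INTER_CUBIC),cv2.resize(q['image'][190:240,325:375],(400,400),interpolation=cv2.INTER_CUBIC)]))
s,pos,R=cur()
for l in("key",):
  for n,i in(("side",p),("top",q)):
    print(n,[(r["confidence"],r["xy"],onz(i,r["xy"],pos[2]-.028)) for r in pinpoint(l,i)[:3]])
print("expected foot px",proj(p,pos-[0,0,.028]),"slot px",proj(p,[.4545,-.187,.07]),proj(p,[.461,-.186,.07]))
E
```

```text
t 5.8 pos [ 0.4545 -0.1868  0.1392] ax -174.2 F [ 1.3 -1.3 -0.4] op 0.11 g 40.9
shift [ 0.   -0.02  3.42] turn [-0.01  0.01 -0.03]
side [(0.41, [344.2, 163.6], array([ 0.45618161, -0.19805227,  0.11064545]))]
top []
expected foot px [343.47949909 166.57350204] slot px [342.85190505 174.15390034] [340.71736052 173.71167308]
```

View pics/g2.png

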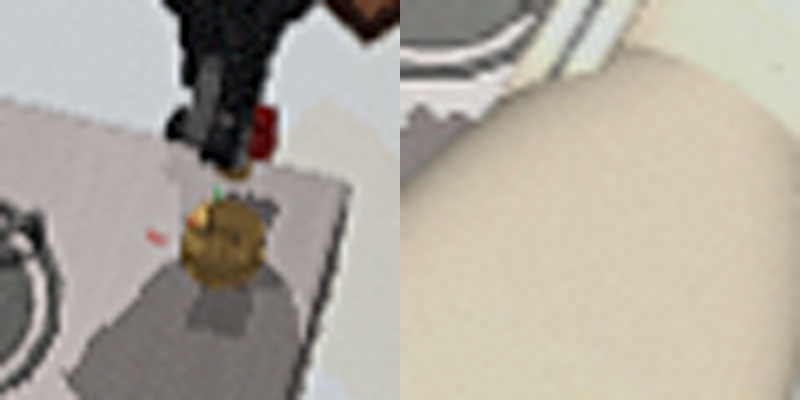

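The side crop shows the key hanging above the plug: red head end at (262,130), brass collar at (233,172), plug at (222,242). The arm hides the top view. I'll check the key's offset in the grip from the red edge.

```bash
python3 - <<'E'
from h import *
p=get_image('side');im=p['image'].astype(int)
m=(im[...,2]-im[...,1]>45);k=np.argwhere(m)[:,::-1];k=k[(k[:,0]>342)&(k[:,0]<356)&(k[:,1]>148)&(k[:,1]<170)]
for r in np.unique(k[:,1]):print(r,k[k[:,1]==r][:,0].min(),k[k[:,1]==r][:,0].max())
b=(im[...,2]-im[...,0]>35)&~m;k=np.argwhere(b)[:,::-1];k=k[(k[:,0]>338)&(k[:,0]<352)&(k[:,1]>158)&(k[:,1]<172)];print("brass",k.tolist())
s,pos,R=cur();a=np.radians(6);ex=np.array([np.cos(a),np.sin(a),0]);ey=np.array([-np.sin(a),np.cos(a),0])
o=pos-[0,0,.028]
for d in(-.003,0,.003):
  for y in(-.005,.005):
    print(d,y,[np.round(proj(p,o+ex*(d-.018)+ey*y+[0,0,z]),1).tolist() for z in(.058,.024)])
print("collar",[np.round(proj(p,o+ex*dx+[0,0,.018]),1).tolist() for dx in(-.0095,0,.0095)],"blade",[np.round(proj(p,o+ex*dx),1).tolist() for dx in(-.007,.007)])
print(im[160:174,338:352].tolist()[0][:0])
cv2.imwrite('pics/g3.png',cv2.resize(p['image'][145:190,322:367],(600,600),interpolation=cv2.INTER_CUBIC))
E
```

```text
156 348 350
157 348 350
158 348 350
159 348 350
160 348 350
161 348 350
162 348 350
163 348 350
brass [[347, 164], [343, 165], [347, 165], [344, 166], [345, 166], [346, 166], [340, 170], [341, 170], [342, 170], [343, 170], [344, 170], [339, 171], [340, 171], [341, 171], [342, 171], [343, 171], [344, 171], [345, 171], [346, 171]]
-0.003 -0.005 [[351.9, 155.8], [351.3, 162.5]]
-0.003 0.005 [[351.0, 158.6], [350.4, 165.3]]
0 -0.005 [[350.9, 155.5], [350.3, 162.2]]
0 0.005 [[350.0, 158.3], [349.4, 165.0]]
0.003 -0.005 [[349.9, 155.3], [349.3, 162.0]]
0.003 0.005 [[349.0, 158.1], [348.4, 164.8]]
collar [[347.0, 164.1], [343.8, 163.3], [340.6, 162.5]] blade [[345.9, 167.3], [341.3, 166.2]]
[]
```

View pics/g3.png

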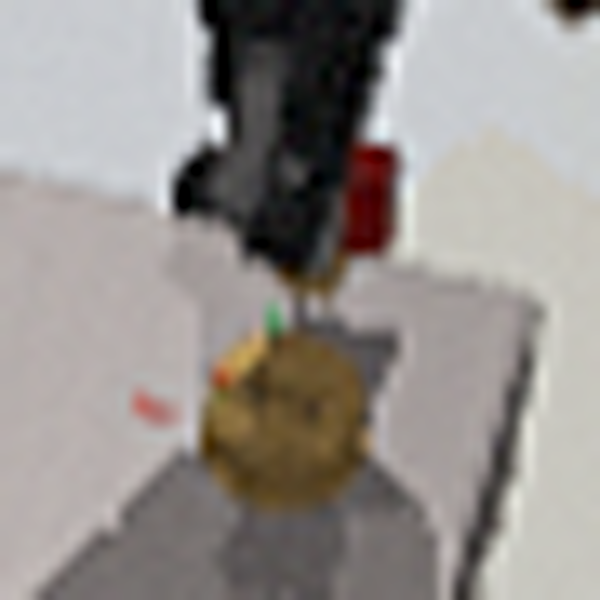

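The grip is centred to within about 1 mm and the blade hangs over the slot. I'll lower it until it touches.

{"api": "drive_tool", "payload": {
  "moves": [
    [0,0,2,0,0,0,0],
    [0,0,3.8,0,0,0,0],
    [0,0,4.2,0,0,0,0],
    [0,0,4.5,0,0,0,0],
    [0,0,4.8,0,0,0,0],
    [0,0,4.8,0,0,0,0]
  ]
}}

```text
time_s: 6.8
tool_pos: [0.455, -0.1868, 0.0908]
orientation: [0.001, -0.051, 0.999, -0.0]
contact_force: [4.5, 0.5, 0.6]
opening: 0.112
grasp_force: 40.9
```

{"api": "drive_tool", "payload": {
  "moves": [
    [-0.03,0,0.4,0,0,0,0],
    [-0.06,0,0.8,0,0,0,0],
    [-0.06,0,1.1,0,0,0,0],
    [-0.06,0,1.3,0,0,0,0],
    [-0.06,0,1.5,0,0,0,0]
  ]
}}

```text
time_s: 7.42
tool_pos: [0.4566, -0.187, 0.078]
orientation: [0.003, -0.051, 0.999, -0.001]
contact_force: [-3.2, 6.1, 41.3]
opening: 0.107
grasp_force: 47.3
```

{"api": "drive_tool", "payload": {
  "moves": [
    [0,0,-0.15,0,0,0,0],
    [0,0,-0.15,0,0,1.3,0],
    [0,0,-0.15,0,0,2.6,0],
    [0,0,-0.15,0,0,3.9,0],
    [0,0,-0.15,0,0,5.2,0],
    [0,0,-0.15,0,0,6.5,0],
    [0,0,-0.15,0,0,7.8,0],
    [0,0,-0.15,0,0,9,0],
    [0,0,-0.15,0,0,10,0]
  ]
}}

```text
time_s: 8.55
tool_pos: [0.4559, -0.1894, 0.0783]
orientation: [0.003, 0.458, 0.889, -0.002]
contact_force: [1.2, -13.4, 7.7]
opening: 0.108
grasp_force: 42.0
```

```bash
python3 -c "
from h import *
go(.455,-.187,.078,114)
print(get_state()['ft_torque'])"
```

```text
t 8.55 pos [ 0.4559 -0.1894  0.0783] ax 125.5 F [  1.2 -13.4   7.7] op 0.108 g 42.0
shift [0.25 0.07 0.03] turn [-0.01  0.07  1.92]
[-2.73938406 -0.05368404  0.13473143]
```

{"api": "drive_tool", "payload": {
  "moves": [
    [-0.15,-0.1,0,0,0,0.8,0],
    [-0.18,-0.12,0,0,0,1.6,0],
    [-0.2,-0.12,0,0,0,2.2,0],
    [-0.2,-0.12,0,0,0,2.7,0],
    [-0.2,-0.12,0,0,0,3.0,0],
    [-0.2,-0.12,0,0,0,3.0,0]
  ]
}}

```text
time_s: 9.3
tool_pos: [0.4549, -0.1904, 0.0782]
orientation: [0.002, 0.59, 0.808, -0.002]
contact_force: [-3.0, -6.5, 13.7]
opening: 0.114
grasp_force: 43.0
```

```bash
python3 -c "
from h import *
go(.455,-.187,.078,108)
print(get_state()['ft_torque'])"
```

```text
t 9.3 pos [ 0.4549 -0.1904  0.0782] ax 107.8 F [-3.  -6.5 13.7] op 0.114 g 43.0
shift [0.32 0.12 0.02] turn [-0.01  0.04 -0.04]
[-1.36524027  0.83043615  0.18067394]
```

{"api": "drive_tool", "payload": {
  "moves": [
    [-0.05,0,0,0,0,0.7,0],
    [-0.05,0,0,0,0,1.4,0],
    [-0.05,0,0,0,0,2,0],
    [-0.05,0,0,0,0,2,0]
  ]
}}

```text
time_s: 9.8
tool_pos: [0.4542, -0.1907, 0.0782]
orientation: [0.001, 0.671, 0.742, -0.002]
contact_force: [-7.2, -6.1, 17.4]
opening: 0.111
grasp_force: 44.1
```

```bash
python3 -c "
from h import *
go(.455,-.187,.078,108)
print(get_state()['ft_torque'])"
```

```text
t 9.8 pos [ 0.4542 -0.1907  0.0782] ax 95.8 F [-7.2 -6.1 17.4] op 0.111 g 44.1
shift [0.36 0.12 0.02] turn [-0.02  0.04 -2.04]
[-1.2343259   1.78954913  0.53158495]
```

{"api": "drive_tool", "payload": {
  "moves": [
    [-0.03,0,-0.05,0,0,0.5,0],
    [-0.03,0,-0.05,0,0,0.5,30],
    [-0.03,0,-0.05,0,0,0.5,30],
    [-0.03,0,-0.05,0,0,0.5,30],
    [-0.03,0,-3,0,0,0.5,30],
    [-0.03,0,-8,0,0,0.5,30],
    [-0.03,0,-12,0,0,0.5,30]
  ]
}}

```text
time_s: 10.68
tool_pos: [0.455, -0.1894, 0.1984]
orientation: [0.0, 0.689, 0.724, 0.0]
contact_force: [0.1, 0.3, -0.7]
opening: 0.297
grasp_force: 0.0
```

```bash
python3 - <<'E'
from h import *
go(.442,.1685,.20,202)
p=get_image('side');q=get_image('top')
cv2.imwrite('pics/g4.png',np.hstack([cv2.resize(p['image'][145:190,322:367],(400,400),interpolation=cv2.INTER_CUBIC),cv2.resize(q['image'][190:235,332:377],(400,400),interpolation=cv2.INTER_CUBIC)]))
E
```

```text
t 10.68 pos [ 0.455  -0.1894  0.1984] ax 92.8 F [ 0.1  0.3 -0.7] op 0.297 g 0.0
shift [35.81  0.48 -0.17] turn [  0.     0.   -18.19]
```

View pics/g4.png

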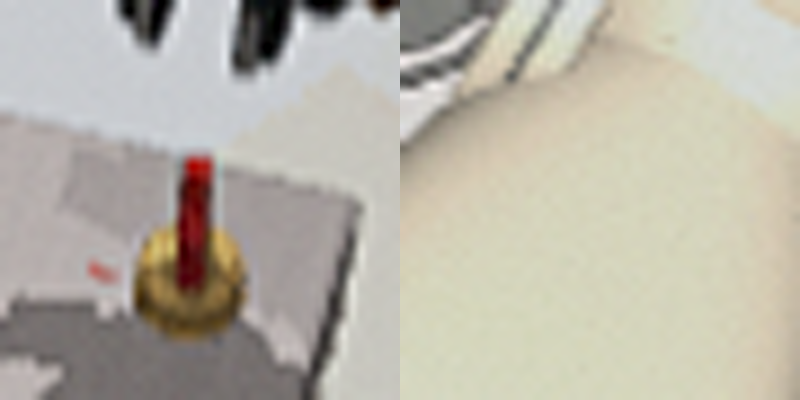

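The key stands fully in the plug at (190,230). Its head is edge-on to the side camera, which puts it at about -66°, the stop. I'll confirm this from the top camera once the arm has moved away, going to the knob now.

{"api": "drive_tool", "payload": {
  "moves": [
    [5,0,0,0,0,-1.7,40],
    [10,0,0,0,0,-3.4,50],
    [15,0.2,0,0,0,-5.1,50],
    [20,0.3,0,0,0,-6.8,50],
    [25,0.4,0,0,0,-8.5,50],
    [30,0.5,0,0,0,-10.2,50],
    [35.8,0.5,0,0,0,-11.9,50],
    [35.8,0.5,2,0,0,-13.6,50],
    [35.8,0.5,5,0,0,-15.3,50],
    [35.8,0.5,8,0,0,-17,50],
    [35.8,0.5,10,0,0,-18.2,50],
    [35.8,0.5,10,0,0,-18.2,50]
  ]
}}

```text
time_s: 12.28
tool_pos: [0.441, 0.1682, 0.0951]
orientation: [-0.002, -0.191, 0.982, 0.0]
contact_force: [0.2, -0.1, 0.1]
opening: 0.498
grasp_force: 0.0
```

```bash
python3 - <<'E'
from h import *
go(.442,.1685,.022,202)
p=get_image('side');q=get_image('top')
for n,i in(("top",q),("side",p)):
    im=i['image'].astype(int);k=np.argwhere((im[...,2]-im[...,1]>70)&(im[...,2]>90))[:,::-1];X=proj(i,[.455,-.188,.1]);k=k[np.hypot(*(k-X).T)<9]
    w=np.array([onz(i,uv,.112)[:2] for uv in k],np.float32);print(n,len(k),cv2.minAreaRect(w) if len(k)>4 else k.tolist())
cv2.imwrite('pics/g5.png',np.hstack([cv2.resize(p['image'][262:302,279:319],(400,400),interpolation=cv2.INTER_CUBIC),cv2.resize(q['image'][195:235,334:374],(400,400),interpolation=cv2.INTER_CUBIC)]))
E
```

```text
t 12.28 pos [0.441  0.1682 0.0951] ax -158.0 F [ 0.2 -0.1  0.1] op 0.498 g 0.0
shift [-0.13 -0.01  7.31] turn [ 0.01 -0.04 -0.  ]
top 31 ((0.45486336946487427, -0.18647131323814392), (0.007795944344252348, 0.03321799635887146), 18.200397491455078)
side 0 []
```

View pics/g5.png

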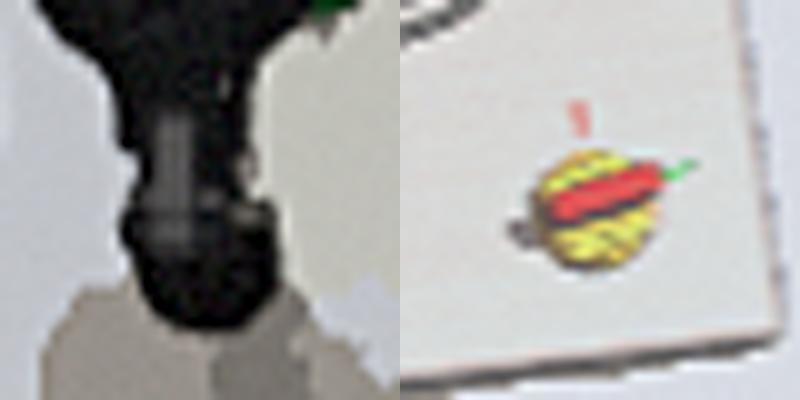

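The key head points at the green mark (-72°, which is the stop plus play), so the valve is open. The fingers straddle the knob's bar, with its white end showing at (255,210). Now I descend and grip.

{"api": "drive_tool", "payload": {
  "moves": [
    [-0.1,0,3.5,0,0,0,50],
    [-0.1,0,6,0,0,0,50],
    [-0.1,0,7.2,0,0,0,50],
    [-0.1,0,7.2,0,0,0,50],
    [-0.1,0,7.2,0,0,0,10],
    [-0.1,0,7.2,0,0,0,5],
    [-0.1,0,7.2,0,0,0,0],
    [-0.1,0,7.2,0,0,0,0],
    [-0.1,0,7.2,0,0,0,0]
  ],
  "squeeze": 30
}}

```text
time_s: 13.5
tool_pos: [0.4439, 0.1688, 0.0256]
orientation: [0.001, -0.191, 0.982, -0.0]
contact_force: [-1.1, -1.0, 6.8]
opening: 0.13
grasp_force: 35.5
```

{"api": "drive_tool", "payload": {
  "moves": [
    [0,0,-3,0,0,0,0],
    [0,0,-7,0,0,0,0],
    [0,0,-12,0,0,0,0],
    [0,0,-12,0,0,0,0]
  ],
  "squeeze": 50
}}

```text
time_s: 14.0
tool_pos: [0.445, 0.1691, 0.1482]
orientation: [0.003, -0.191, 0.982, -0.0]
contact_force: [-0.1, 0.8, -1.1]
opening: 0.129
grasp_force: 52.9
```

```bash
python3 -c "
from h import *
go(.4417,-.0645,.135,208)"
```

```text
t 14.0 pos [0.445  0.1691 0.1482] ax -158.0 F [-0.1  0.8 -1.1] op 0.129 g 52.9
shift [  9.07 -21.53   1.29] turn [-0.02  0.06 -1.  ]
```

{"api": "drive_tool", "payload": {
  "moves": [
    [2.3,-5.4,0,0,0,-0.3,0],
    [4.6,-10.8,0.4,0,0,-0.6,0],
    [6.9,-16.2,0.8,0,0,-1,0],
    [9.1,-21.5,1.3,0,0,-1,0],
    [9.1,-21.5,1.3,0,0,-1,0],
    [9.1,-21.5,1.3,0,0,-1,0]
  ]
}}

```text
time_s: 14.75
tool_pos: [0.439, -0.0646, 0.1311]
orientation: [-0.001, -0.241, 0.97, 0.001]
contact_force: [0.3, 0.8, -1.1]
opening: 0.126
grasp_force: 52.9
```

```bash
python3 - <<'E'
from h import *
go(.4417,-.0645,.10,208)
p=get_image('side');s,pos,R=cur()
o=pos-[0,0,.0256];a=np.radians(-152);ex=np.array([np.cos(a),np.sin(a),0])
print("knob",[(r["confidence"],r["xy"]) for r in pinpoint("knob",p)[:3]],"exp",proj(p,o))
im=p['image'].copy();u0,v0=306,178
im=cv2.resize(im[v0:v0+50,u0:u0+50],(600,600),interpolation=cv2.INTER_CUBIC)
for z in(0,.018):   # expected skirt outline
    c=np.array([(proj(p,o+[.021*np.cos(t),.021*np.sin(t),z])-[u0,v0]+.5)*12 for t in np.linspace(0,6.28,60)]).astype(np.int32);cv2.polylines(im,[c],True,(0,255,0),1)
for e in(-.02,.02):
    c=tuple(((proj(p,o+ex*e+[0,0,.043])-[u0,v0]+.5)*12).astype(int).tolist());cv2.circle(im,c,4,(255,0,255),1)
cv2.imwrite('pics/g6.png',im)
E
```

```text
t 14.75 pos [ 0.439  -0.0646  0.1311] ax -152.1 F [ 0.3  0.8 -1.1] op 0.126 g 52.9
shift [-0.25 -0.13  3.11] turn [ 0.01 -0.01 -0.01]
knob [(0.66, [332.3, 203.2]), (0.64, [333.6, 196.7]), (0.53, [308.4, 258.6])] exp [332.4478922  202.98703664]
```

View pics/g6.png

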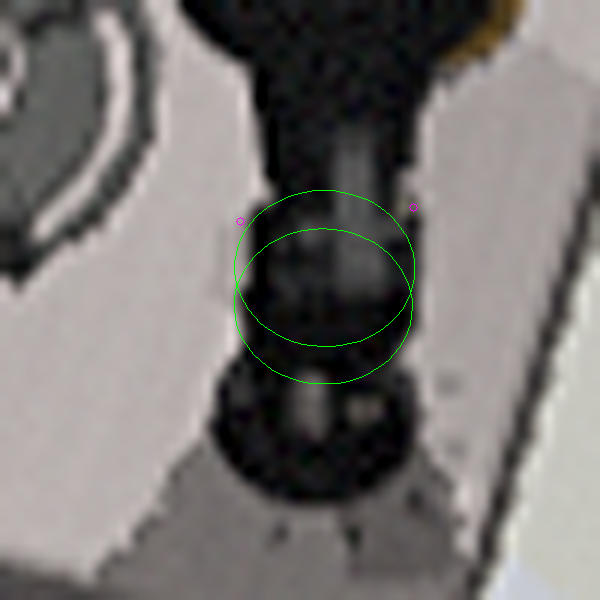

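The side view shows the knob within about 1 mm of the predicted outline, slightly right of it, above the shaft at (313,395). I'll apply the small correction and lower it.

{"api": "drive_tool", "payload": {
  "moves": [
    [-0.36,-0.13,1,0,0,0,0],
    [-0.36,-0.13,2.6,0,0,0,0],
    [-0.36,-0.13,3.1,0,0,0,0],
    [-0.36,-0.13,3.4,0,0,0,0],
    [-0.36,-0.13,3.7,0,0,0,0],
    [-0.36,-0.13,4,0,0,0,0]
  ]
}}

```text
time_s: 15.6
tool_pos: [0.4431, -0.0643, 0.0918]
orientation: [-0.0, -0.242, 0.97, -0.0]
contact_force: [-3.1, -0.9, 1.7]
opening: 0.125
grasp_force: 53.2
```

```bash
python3 -c "
from h import *
go(.4428,-.064,.084,208)
print(get_state()['ft_torque'])"
```

```text
t 15.6 pos [ 0.4431 -0.0643  0.0918] ax -152.0 F [-3.1 -0.9  1.7] op 0.125 g 53.2
shift [0.01 0.04 0.78] turn [-0. -0.  0.]
[-0.13919572  0.60461553 -0.04506826]
```

It has slipped on by 6 mm. I continue pushing.

{"api": "drive_tool", "payload": {
  "moves": [
    [0,0,0.3,0,0,0,0],
    [0,0,0.6,0,0,0,0],
    [0,0,0.9,0,0,0,0],
    [0,0,1.1,0,0,0,0],
    [0,0,1.2,0,0,0,0]
  ]
}}

```text
time_s: 16.23
tool_pos: [0.4429, -0.0642, 0.0797]
orientation: [-0.0, -0.242, 0.97, 0.0]
contact_force: [-6.4, -0.6, 4.7]
opening: 0.125
grasp_force: 53.7
```

{"api": "drive_tool", "payload": {
  "moves": [
    [0,0,0.2,0,0,0,0],
    [0,0,0.4,0,0,0,0],
    [0,0,0.6,0,0,0,0],
    [0,0,0.6,0,0,0,0]
  ]
}}

```text
time_s: 16.73
tool_pos: [0.4433, -0.0643, 0.0763]
orientation: [0.001, -0.242, 0.97, -0.001]
contact_force: [-16.5, 2.4, 40.4]
opening: 0.128
grasp_force: 58.6
```

{"api": "drive_tool", "payload": {
  "moves": [
    [0.05,0,-0.08,0,0,0,0],
    [0.05,0,-0.08,0,0,0,0],
    [0.05,0,-0.08,0,0,0,0],
    [0.05,0,-0.08,0,0,0,0]
  ]
}}

```text
time_s: 17.23
tool_pos: [0.4432, -0.0644, 0.0765]
orientation: [0.001, -0.242, 0.97, -0.001]
contact_force: [-11.3, 2.5, 29.4]
opening: 0.126
grasp_force: 57.0
```

```bash
python3 - <<'E'
from h import *
go(.4428,-.064,.077,208)
p=get_image('side');q=get_image('top')
cv2.imwrite('pics/g7.png',np.hstack([cv2.resize(p['image'][165:235,300:370],(400,400),interpolation=cv2.INTER_CUBIC),cv2.resize(q['image'][190:240,300:370],(400,286),interpolation=cv2.INTER_CUBIC)[:400] if 0 else cv2.resize(q['image'][185:245,300:360],(400,400),interpolation=cv2.INTER_CUBIC)]))
E
```

```text
t 17.23 pos [ 0.4432 -0.0644  0.0765] ax -152.0 F [-11.3   2.5  29.4] op 0.126 g 57.0
shift [ 0.02  0.05 -0.05] turn [-0.01  0.02  0.  ]
```

View pics/g7.png

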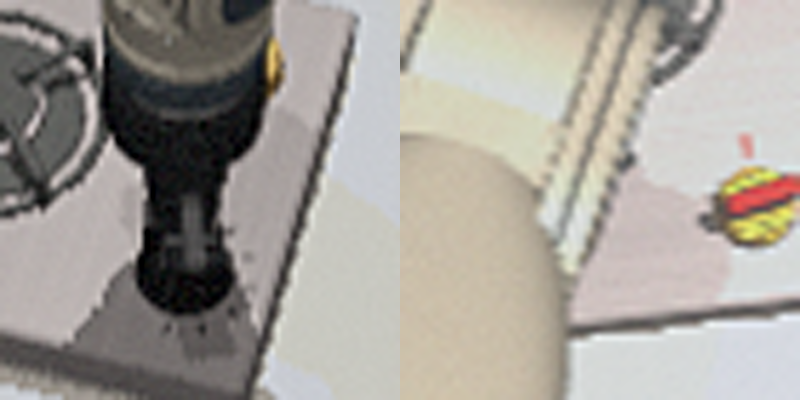

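The knob is down on the shaft. The travel of 20-21 mm matches the 14 mm bore plus the 6 mm press, with a hard stop at 29 N, and the key is still at its green mark. I'm handing in.

```bash
python3 -c "
from plant import *
print(close_job())"
```

```text
the job is handed in; nothing more can be done
None
```

The job is handed in, though no verdict came back: the key is fully in the valve and turned to its stop, and the knob is on the shaft, held pressed to the stop in the fingers with about 29 N.

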